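Set and clamp the sliding leg of the decanting stand

ROBOT

A 6-joint arm with a two-finger parallel gripper is mounted at the origin on a cart in front of the work surface, level with it; the furniture and walls round the work are solid. World frame = base frame: x ahead of the robot, y to its left, z up, the work surface at z = 0. Lengths are in m, angles in rad, forces in N, time in s.
With the tool pointing down it reaches from about 0.375 to 0.9 m from the base axis. Payload 3.1 kg.
Tool frame: the origin (TCP) lies on the centre line of the jaws, within the pads' length; the fingertips stand 8 mm ahead of it and the grasp point (between the pads) lies 11 mm behind it; z points along the fingers, y is the line along which they close (so a half turn about z gives the same grasp; the last joint's range is limited). The gripper opens to 85 mm and grips with 20 to 120 N. Pads are 22 mm wide; open, the fingers measure 114 mm over their backs; the gripper's body (76 mm by 85 mm) begins 54 mm behind the grasp point. The pads swing forward as they close: fully open they stand 13 mm farther back than shut.
Start: joints at [-1.526, 0.527, 1.433, -0, 1.181, -0.178], TCP at [0.139, -0.609, 0.239] pointing down, gripper open.
Joint ranges: [-3.08, 3.08], [-0.75, 2.2], [0.22, 2.44], [-1.43, 4.57], [0, 2.65], [-2.85, 2.85]. Speed limits (rad/s): [2.79, 2.79, 3.14, 3.14, 3.14, 3.14].

INTERFACE

Orientations are given as a unit quaternion [x, y, z, w].
In Python, from station import * gives the robot as it stands.
- The arm moves only by the tool play_rows, never from a script. Its argument "rows" is a list of rows, each a list of 3 entries, a list of its own where there are three numbers: the turn, a rotation vector about the tool's x, y, z in degrees, then the shift along the tool's x, y, z in mm, then the closure, from 0 (fully open) to 1 (shut). In form: [[[ax, ay, az], [dx, dy, dz], jaw], ...]. A call has 1 to 12 rows; each row shifts and turns the commanded pose from where the row before left it, along the tool's axes as they then stand; what a row does not reach is not made up. A row lasts 1/12 s, in which the tool goes at most 41.7 mm and 7.16 degrees, less where a joint would pass 70% of its speed; a pose out of reach is approached as far as the arm can. A call with a gripper value outside its range is refused whole. The fingers move at their own pace and stop on an object; "grip_force" is the grip in N (left out, the last holds). Time passes only in rows, so rows that do not move let the fingers close. It gives the time, the measured TCP pose, the force, the opening and the grip force at its end, in the units of the state.
- sense(): the state, without advancing time (a new reading comes with each control period).
- snapshot(name): name is "side" or "top"; returns (picture, depth): 400x640x3 uint8, red, green, blue; 400x640 float32, m along the optical axis (not along the pixel's ray), 0 where there is no reading.
- get_calibration(name): a dict with "vfov" (degrees; the focal length in pixels is half the picture's height over the tangent of half this angle, whatever the lens; pixels are square), "cx", "cy" (the principal point, pixels), "k1" (the pictures are not rectified: a ray, as slopes to the right and down, at radius r is drawn at 1 + k1 r^2 times it, then the intrinsics apply), "xyz" and "attitude" of the camera in the world. Camera axes: x right, y down, z forward; pixel columns grow to the right and rows downward; lengths in m; the calibration is good to about 2 mm. A picture is of the moment at which its call begins. get_calibration takes no time and is no camera call.
- sign_off(): hands the job in; it is judged then, once.
The state is a dict: "t": time; "q": joint angles; "qd": joint speeds; "tau": joint torques, N m; "tcp_pos": TCP position; "tool_rot": TCP orientation; "force": force on the tool from outside, world axes, zero at the start; "ft_torque": the same for the moment, N m; "finger_gap": opening from 0.0 (shut) to 1.0 (fully open); "gripper_force": force on a finger pad.
Only numpy, scipy, OpenCV 4.12 (cv2) and the standard library are available. Lean on these libraries where they do the work, as an engineer would, in place of code of your own. Each camera call takes 0.05 s, during which the arm holds its last target. There are 200 camera calls.

TASK

The small decanting stand has a sliding leg topped by a round wooden head: take hold of the head, raise the leg until its rubber marker ring is level with the two brass points, and keep it there while you swing the cam lever fully closed with the same hand (the swivelling head lets the hand turn, so a finger can push the lever's upright blade round). The clamp's screw has yet to be tightened, so the leg drops if let go: finish still holding the head, with the ring level with the points and the lever closed. Do not swing the lever before the leg is at its mark, and leave the other things on the table where they are.

Things in the scene. Friction and masses are not known exactly. Their poses are not given: they have to be found in the camera images.
- stand: The decanting stand, screwed to the table: a dark wooden base board 84 (x) x 120 (y) x 12 mm, a round boss up to z 41, two steel posts 10 mm thick at y = +-34 mm carrying an aluminium bridge 36 (x) x 84 (y) mm at z 82 to 100 (screw heads to 104). Origin: centre of the board's underside; z up, y along the bridge. It may stand turned up to 0.4 rad about z.
- knob (a point): Centre of the round wooden head on the vertical sliding leg: a puck 36 mm across, 26 mm high (13 mm above and below this point, plus a 4 mm rim on top), on the stand's axis; 138 mm above the table when down. Grip it from above across its diameter, in any direction. It swivels freely about the vertical and rises with the leg. The lever's arm and hub lie 16 mm below its underside at the start.
- leg (a joint): How far the leg is raised, in m: 0 = fully down (every start), at most 0.045. Leg, head and ring weigh 0.23 kg (+-30 %) and slide freely; let go, they drop, even with the lever closed.
- ring (a point): Centre of the black rubber marker ring (23 mm across, 5 mm high) on the leg, below the bridge between the two posts. It sits tight on the leg and moves up and down with it; where it sits on the leg differs from start to start (14 to 24 mm under the points).
- index (a point): Point on the leg's axis at the height of the tips of the two brass points, which stick out of the posts toward the leg from both sides, 70 mm above the table. The leg is at its mark when the ring's centre is at this height.
- cam_lever (a joint): Cam lever's angle in rad about the vertical axis of the leg: 0 = closed, its stop, the arm lying along the bridge on the stand's +y side; it starts at 0.7 to 1.0, open, swung from there toward the stand's -x side (counterclockwise from above opens, clockwise closes). It stays where it is left, and takes about 0.05 N m to turn.
- blade (a point): On the lever's upright blade, 42 mm from the leg's axis, 2 mm below the blade's top edge (top edge 161.5 mm above the table). The blade is 6 mm thick, spans 26 to 58 mm from the axis along the lever's arm and stands from the arm (109 mm) up to 161.5 mm above the table, beside the head, so a finger that holds the head can push it round from the side.
- candle: White pillar candle 65 mm across, 94 mm high, near the stand; origin under its centre. Bystander.
- foil_cutter: Black ring foil cutter 47 mm across, 14 mm high, near the stand; origin under its centre. Bystander.
- matchbox: Matchbox 36 x 53 x 15 mm near the stand; origin under its centre. Bystander.
- cork_2: Mushroom-topped cork 35 mm across, 47 mm high, standing near the stand; origin under its centre. Bystander.

How it is judged:
On the way:
1. the gripped leg is held with its ring level with the points, the lever still open (z of ring in the frame of index between -0.004 and 0.004 m and contact force between the fingers and head above 1 N and value of joint cam_lever above 0.55 rad), for 0.2 s.
At the end, for the whole second after the job is handed in: The fingers still hold the head (over 1 N), the leg is at rest with the ring's centre within 4 mm of the height of the brass points, and the cam lever is within 0.08 rad of its closed stop (z of ring in the frame of index between -0.004 and 0.004 m and contact force between the fingers and head above 1 N and value of joint cam_lever below 0.08 rad and linear speed of head below 0.01 m/s); the arm keeps its last pose, push and grip.
It fails at once if the lever is swung (below 0.55 rad) while the ring is more than 8 mm from the height of the points (value of joint cam_lever below 0.55 rad and (z of ring in the frame of index below -0.008 m or z of ring in the frame of index above 0.008 m)).
It fails at once if the candle is moved more than 25 mm (distance of candle from where it was at the start of the episode above 0.025 m).
It fails at once if the foil cutter is moved more than 25 mm (distance of foil_cutter from where it was at the start of the episode above 0.025 m).
It fails at once if the matchbox is moved more than 25 mm (distance of matchbox from where it was at the start of the episode above 0.025 m).
It fails at once if the standing cork is moved more than 25 mm (distance of cork_2 from where it was at the start of the episode above 0.025 m).
It also fails if it takes over 32 s, if anything falls off the work surface, if the arm or the gripper's body presses on something with over 40 N, if the wrist force passes 120 N, or if a joint passes its speed limit or range.

## Working session

There is one attempt and no reset: what is moved stays moved. The work goes in short steps, Python scripts to look and compute and a tool call to move; the robot and the scene stay as the last step left them, time stands still between calls to the robot, and variables do not carry over. Pictures are saved under pics/ and viewed, at most 10 in all, crops included, and the job is handed in when it is done.

Besides the shell and the picture viewer there is one more tool, called after "Emit:" as name(argument=value, ...) on one line, values as JSON. play_rows: Moves the arm, as the interface text tells. Its arguments: {"type":"object","properties":{"rows":{"type":"array","items":{"type":"array"}},"grip_force":{"type":"number"}},"required":["rows"]}

```bash
ls; mkdir -p pics; cat > h.py <<'E'
from station import *
import numpy as np, cv2
from scipy.spatial.transform import Rotation as R
def cal(n):
    c=get_calibration(n); f=200/np.tan(np.radians(c["vfov"])/2)
    a=np.array(c["attitude"],float)
    Rm=R.from_quat(a).as_matrix() if a.size==4 else a.reshape(3,3)
    return c,f,Rm,np.array(c["xyz"])
def ray(n,u,v):
    c,f,Rm,o=cal(n); d=np.array([(u-c["cx"])/f,(v-c["cy"])/f]); s=d.copy()
    for _ in range(20): s=d/(1+c["k1"]*(s@s))
    return o,Rm@np.array([s[0],s[1],1.])
def pt(n,u,v,depth):
    o,d=ray(n,u,v); return o+d*depth
def proj(n,p):
    c,f,Rm,o=cal(n); q=Rm.T@(np.array(p)-o); s=q[:2]/q[2]; s=s*(1+c["k1"]*(s@s))
    return s[0]*f+c["cx"],s[1]*f+c["cy"]
def atz(n,u,v,z):
    o,d=ray(n,u,v); return o+d*(z-o[2])/d[2]
def tri(a,b):
    (o1,d1),(o2,d2)=ray(*a),ray(*b)
    t=np.linalg.lstsq(np.c_[d1,-d2],o2-o1,rcond=None)[0]
    p,q=o1+t[0]*d1,o2+t[1]*d2
    return (p+q)/2,np.linalg.norm(p-q)
E
python3 - <<'E'
from h import *
for n in("side","top"):
    im,d=snapshot(n); print(get_calibration(n)); cv2.imwrite(f"pics/{n}0.png",im[...,::-1]); np.save(n+"0.npy",d)
print(sense())
E
```

```text
pics
{'vfov': 45.730583833980496, 'cx': 315.8951899173493, 'cy': 199.65862406701834, 'k1': 0.02088339415316969, 'xyz': array([ 0.47290158, -0.85088979,  0.51043042]), 'attitude': array([ 0.82625859, -0.07191201,  0.06236546, -0.55519002])}
{'vfov': 48.71153212416446, 'cx': 311.4063545659554, 'cy': 194.15166782485088, 'k1': -0.05251437807722103, 'xyz': array([ 0.24648817, -0.10910073,  1.11307606]), 'attitude': array([ 0.8266283 , -0.52485152,  0.11400522, -0.16798614])}
{'t': 0.1, 'q': array([-1.52551564e+00,  5.28367289e-01,  1.43379001e+00, -8.49876450e-06,
        1.18137691e+00, -1.78502945e-01]), 'qd': array([-0.00095444, -0.001772  , -0.00415568,  0.00187537, -0.00049658,
        0.00071286]), 'tau': array([-2.26487346e-04, -4.43305349e+01, -1.78586769e+01, -2.68339154e-04,
        3.86142929e-03, -1.02073128e-05]), 'tcp_pos': array([ 0.13869605, -0.60877102,  0.23843004]), 'tool_rot': array([ 9.93745990e-01,  1.11660041e-01,  6.06959673e-05, -9.68888262e-04]), 'force': array([-0.71516333,  0.81702716, -0.23179241]), 'ft_torque': array([-0.04260356, -0.03889829, -0.02967787]), 'gripper_force': 0.0, 'finger_gap': 0.9975819973357328}
```

View pics/side0.png

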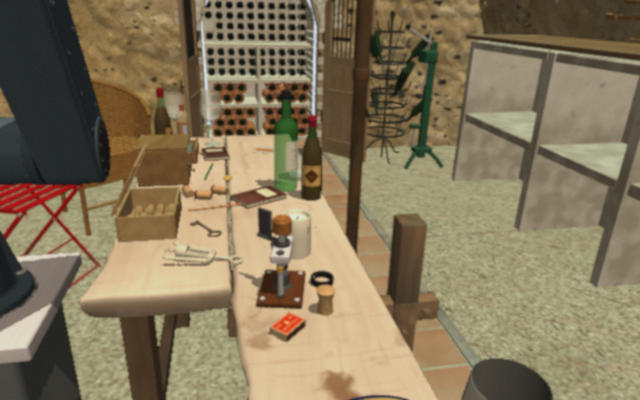

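View pics/top0.png

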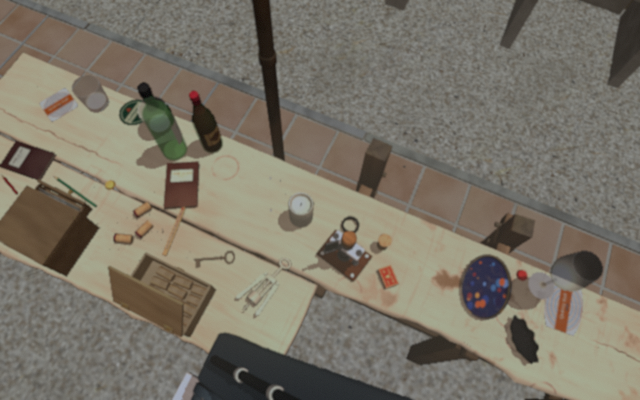

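The side view shows the stand at about (282,262), with its head at (283,223), the blade at (265,222), the candle at (300,235) and the cork at (325,298). In the top view the head is at (349,239). I'll enlarge both.

```bash
python3 - <<'E'
import cv2,numpy as np
a=cv2.imread("pics/side0.png")[200:320,240:350]; b=cv2.imread("pics/top0.png")[200:290,290:400]
a=cv2.resize(a,None,fx=5,fy=5,interpolation=cv2.INTER_CUBIC)[:600];b=cv2.resize(b,None,fx=6,fy=6,interpolation=cv2.INTER_CUBIC)
cv2.imwrite("pics/sc.png",a);cv2.imwrite("pics/tc.png",b)
from h import *
S=np.load("side0.npy");T=np.load("top0.npy")
for u,v in[(283,223),(283,228),(265,215),(265,225),(281,245)]: print('s',u,v,S[v,u],pt('side',u,v,S[v,u]).round(3))
for u,v in[(349,239),(349,236),(347,243),(330,245),(384,241)]: print('t',u,v,T[v,u],pt('top',u,v,T[v,u]).round(3))
E
```

```text
s 283 223 0.851403 [ 0.569 -0.082  0.15 ]
s 283 228 0.85388887 [ 0.568 -0.083  0.141]
s 265 215 0.883923 [ 0.54  -0.041  0.15 ]
s 265 225 0.8916504 [ 0.54  -0.041  0.129]
s 281 245 0.86837465 [ 0.565 -0.081  0.106]
t 349 239 1.0043746 [ 0.564 -0.068  0.152]
t 349 236 1.007336 [ 0.571 -0.065  0.152]
t 347 243 0.9984389 [ 0.553 -0.068  0.154]
t 330 245 0.99797565 [ 0.533 -0.035  0.152]
t 384 241 1.1157898 [ 0.633 -0.146  0.044]
```

View pics/sc.png

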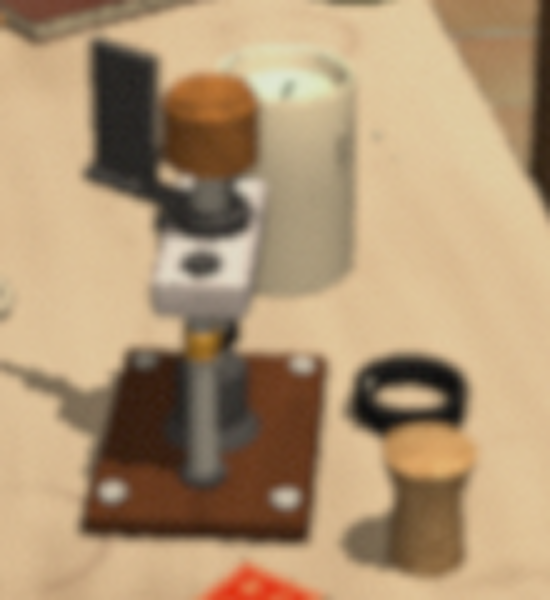

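View pics/tc.png

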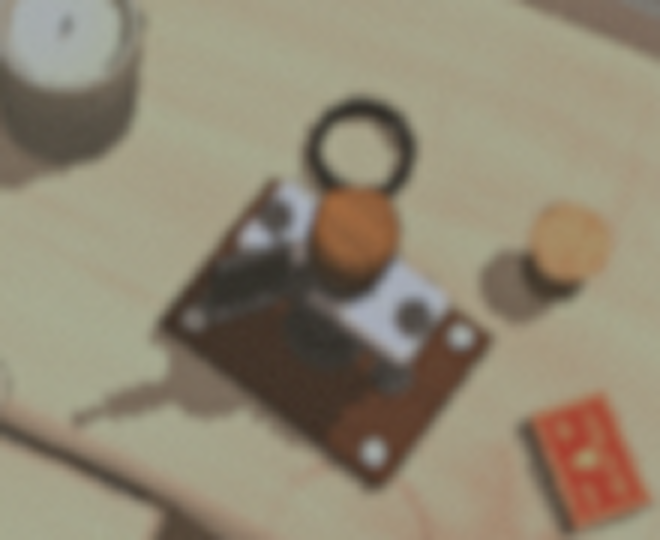

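Side crop: head top centre is at about (210,92), and the ring is a dark blob at (232,332) beside the brass point, partly behind the post. The blade's top edge runs from (93,42) to (157,57). Board corners in the side crop are (85,525), (307,540), (130,352) and (325,357). In the top crop they are (163,326), (275,180), (492,337) and (375,487), with the head top at (356,218).

```bash
cat > m.py <<'E'
from h import *
s=lambda u,v:("side",240+(u+.5)/5-.5,200+(v+.5)/5-.5)
t=lambda u,v:("top",290+(u+.5)/6-.5,200+(v+.5)/6-.5)
from scipy.optimize import least_squares
c=[(-42,-60),(42,-60),(-42,60),(42,60)]
obs=[s(85,522),s(307,538),s(130,352),s(325,357)],[t(375,485),t(492,337),t(163,326),t(275,180)]
def res(p,k):
    r=[]
    for o,q in zip(obs[k],c):
        x=R.from_euler('z',p[2]).apply([q[0]/1e3,q[1]/1e3,.012])+[p[0],p[1],0]
        r+=list(np.subtract(proj(o[0],x),o[1:]))
    return r
if __name__=="__main__":
    for k in(0,1):
        a=least_squares(res,[.565,-.075,0],args=(k,)); print(a.x.round(4),np.round(a.fun,1))
    a=least_squares(lambda p:res(p,0)+res(p,1),[.565,-.075,0]); P=a.x; print("joint",P.round(4))
    h=tri(s(210,92),t(356,218)); print("head top",h)
    print("side head@.155",atz(*s(210,92),.155),"top",atz(*t(356,218),.155))
    for e in [s(93,42),s(157,57),t(207,295),t(302,262)]:
        p=atz(*e,.1615); print("blade",p.round(4), np.linalg.norm(p[:2]-P[:2]), np.degrees(np.arctan2(p[1]-P[1],p[0]-P[0])-P[2])-90)
    im=np.mean([snapshot("side")[0].astype(float) for _ in range(8)],0).astype(np.uint8)[...,::-1]
    np.save("avg.npy",im)
    u0,v0,n,S=268,248,36,16
    z=cv2.resize(im[v0:v0+n,u0:u0+n],None,fx=S,fy=S,interpolation=cv2.INTER_CUBIC)
    z2=z.copy()
    rot=R.from_euler('z',P[2])
    def pl(pts,col):
        q=np.array([proj("side",rot.apply(x)+[P[0],P[1],0]) for x in pts]); q=((q-[u0,v0]+.5)*S-.5).round().astype(int)
        cv2.polylines(z2,[q],False,col,1)
    th=np.linspace(0,2*np.pi,50)
    for d,col in((14,(0,0,255)),(19,(0,255,0)),(24,(255,0,0))):
        pl([[.0115*np.cos(a),.0115*np.sin(a),.070-d/1e3-.0025] for a in th],col)
    pl([[-.018,-.042,.082],[.018,-.042,.082],[.018,.042,.082]],(255,255,0)); 
    for x in(-.005,.005): pl([[x,-.034,.012],[x,-.034,.082]],(255,0,255))
    cv2.imwrite("pics/ring.png",cv2.resize(np.hstack([z,z2])[:, :],(800,400)))
E
python3 m.py
```

```text
[ 0.5675 -0.0745 -0.2281] [-1.2  0.2  0.9 -1.1 -0.9  0.   1.2  0.7]
[ 0.5666 -0.0664 -0.2241] [ 1.1  1.2  0.7  0.3 -1.4 -0.8 -0.5 -0.8]
joint [ 0.5674 -0.0693 -0.2261]
head top (array([ 0.56938563, -0.06497368,  0.15304975]), np.float64(0.0026258284327751198))
side head@.155 [ 0.56751159 -0.07022469  0.155     ] top [ 0.57011196 -0.06500266  0.155     ]
blade [ 0.5282 -0.0337  0.1615] 0.05299435551063808 60.660019528543245
blade [ 0.5503 -0.0508  0.1615] 0.025184556907669117 55.72926995872476
blade [ 0.5167 -0.0269  0.1615] 0.06616245027699762 63.0823817143133
blade [ 0.5434 -0.0538  0.1615] 0.028596357311155063 70.04165642193587
```

View pics/ring.png

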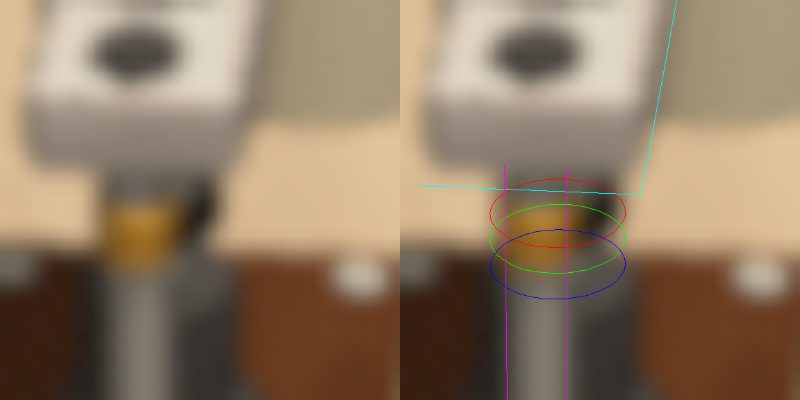

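The enlarged crop shows brass at v≈237 on the display, the ring's dark part at u 185–215 and v 175–250, and the bridge face's bottom at about 168 against a predicted 190. I'll check the height consistency.

```bash
python3 - <<'E'
from m import *
im=np.load("avg.npy")
for P in([.5674,-.0693,-.2261],[.568,-.0745,-.228],[.5675,-.068,-.226]):
    rot=R.from_euler('z',P[2]); g=lambda *x:(np.array(proj("side",rot.apply(np.array(x)/1e3)+[P[0],P[1],0]))).round(1)
    print("bridge front top L/R",g(-18,-42,100),g(18,-42,100),"bot",g(-18,-42,82),g(18,-42,82),"far top R",g(18,42,100),"\n index",g(0,0,70),"postfront70",g(0,-39,70),"screw",g(0,-34,104),"head top",g(0,0,155),"head bot front",g(0,-18,125),"post foot",g(0,-39,12))
# actual display->px: u=268-.5+.5/16.. 
f=lambda x,y:(268+(x+.5)*.09-.5,248+(y+.5)*.09-.5)
print("actual bridge top-front L/R",f(38,100),f(243,105),"bot",f(28,160),f(240,170),"brass",f(140,237),"ringbot",f(195,252))
D=np.mean([snapshot("side")[1] for _ in range(4)],0)
for u in (279,281,286,287):
    print(u,[(v,*(1000*pt("side",u,v,D[v,u])[1:]).round(0)) for v in range(252,278,1)])
print(im[255:280,287].tolist())
E
```

```text
bridge front top L/R [269.  255.4] [289.2 256.1] bot [269.2 264.2] [289.2 265. ] far top R [293.1 235.1] 
 index [281.6 259. ] postfront70 [279.4 269.6] screw [279.6 251.6] head top [281.5 217.8] head bot front [280.5 237.1] post foot [279.6 296.9]
bridge front top L/R [269.6 256.7] [289.9 257.5] bot [269.7 265.7] [289.9 266.4] far top R [293.8 236.3] 
 index [282.3 260.3] postfront70 [280. 271.] screw [280.3 253. ] head top [282.2 219. ] head bot front [281.2 238.3] post foot [280.2 298.5]
bridge front top L/R [269. 255.] [289.2 255.8] bot [269.2 263.9] [289.2 264.6] far top R [293.1 234.8] 
 index [281.6 258.7] postfront70 [279.4 269.2] screw [279.6 251.3] head top [281.4 217.5] head bot front [280.5 236.7] post foot [279.5 296.5]
actual bridge top-front L/R (270.965, 256.545) (289.415, 256.995) bot (270.065, 261.945) (289.145, 262.845) brass (280.145, 268.875) ringbot (285.095, 270.225)
279 [(252, np.float64(-102.0), np.float64(103.0)), (253, np.float64(-105.0), np.float64(103.0)), (254, np.float64(-105.0), np.float64(101.0)), (255, np.float64(-105.0), np.float64(99.0)), (256, np.
[... 4169 characters left out ...]
 (271, np.float64(-64.0), np.float64(40.0)), (272, np.float64(-68.0), np.float64(40.0)), (273, np.float64(-71.0), np.float64(40.0)), (274, np.float64(-74.0), np.float64(39.0)), (275, np.float64(-75.0), np.float64(38.0)), (276, np.float64(-75.0), np.float64(35.0)), (277, np.float64(-75.0), np.float64(33.0))]
[[195, 213, 223], [184, 202, 214], [160, 176, 190], [137, 150, 163], [124, 136, 149], [120, 132, 144], [117, 129, 141], [112, 124, 137], [101, 116, 130], [88, 107, 122], [76, 96, 112], [71, 92, 107], [77, 100, 116], [96, 122, 142], [107, 135, 157], [94, 117, 136], [77, 90, 103], [72, 79, 87], [70, 77, 82], [66, 71, 76], [58, 63, 67], [51, 55, 58], [47, 52, 55], [47, 51, 53], [46, 50, 53]]
```

```bash
python3 - <<'E'
from h import *
D=np.median([snapshot("side")[1] for _ in range(8)],0)
for v in range(262,277):
    print(v,[tuple(int(round(1000*k)) for k in pt("side",u,v,D[v,u])) for u in range(283,290)])
# head
for n,us,vs in(("side",range(276,290,2),range(214,238,2)),):
    for v in vs: print(v,[tuple(int(round(1000*k)) for k in pt(n,u,v,D[v,u])) for u in us])
T=np.median([snapshot("top")[1] for _ in range(4)],0)
g=np.array([pt("top",u,v,T[v,u]) for u in range(335,362) for v in range(225,255)])
P=np.array([.5675,-.069])
m=(abs(g[:,2]-.153)<.006)&(np.hypot(*(g[:,:2]-P).T)<.022); print("head top pts",m.sum(),g[m].mean(0),g[m].min(0),g[m].max(0))
E
```

```text
262 [(565, -108, 85), (567, -109, 86), (569, -109, 86), (570, -109, 86), (572, -110, 86), (574, -109, 86), (597, 40, 0)]
263 [(565, -108, 83), (567, -108, 83), (569, -108, 83), (570, -109, 83), (572, -108, 83), (574, -109, 83), (596, 37, -1)]
264 [(570, -73, 61), (572, -72, 60), (574, -68, 58), (576, -64, 55), (578, -64, 55), (593, 33, -1), (595, 33, -1)]
265 [(566, -99, 74), (572, -71, 58), (574, -69, 57), (576, -68, 56), (578, -68, 56), (593, 28, -1), (595, 27, 0)]
266 [(566, -102, 74), (572, -71, 56), (573, -71, 55), (575, -72, 56), (577, -70, 55), (592, 23, 0), (594, 24, -1)]
267 [(566, -103, 72), (571, -75, 56), (573, -76, 56), (575, -73, 54), (577, -71, 53), (592, 19, 0), (594, 20, -1)]
268 [(566, -102, 70), (571, -77, 55), (573, -76, 54), (575, -75, 53), (589, 16, -1), (591, 16, -1), (593, 16, -1)]
269 [(566, -101, 67), (571, -77, 52), (573, -75, 51), (586, 13, -1), (588, 12, 0), (591, 12, -1), (593, 13, -1)]
270 [(566, -103, 66), (572, -71, 47), (574, -68, 45), (577, -61, 41), (585, -12, 11), (587, -11, 11), (589, -12, 11)]
271 [(569, -73, 46), (572, -71, 45), (574, -68, 43),
[... 1558 characters left out ...]
, 142), (567, -83, 141), (570, -83, 141), (574, -83, 141), (578, -81, 139)]
230 [(556, -79, 136), (560, -81, 137), (563, -83, 137), (567, -83, 137), (570, -83, 137), (574, -82, 136), (578, -80, 135)]
232 [(556, -79, 132), (560, -81, 133), (563, -83, 133), (567, -82, 133), (570, -83, 133), (574, -83, 132), (578, -80, 131)]
234 [(556, -79, 128), (559, -82, 129), (563, -83, 129), (567, -83, 129), (570, -83, 129), (574, -81, 128), (578, -80, 127)]
236 [(561, -30, 99), (561, -68, 118), (564, -71, 119), (568, -73, 120), (572, -72, 119), (580, -39, 102), (584, -33, 99)]
head top pts 184 [ 0.56605933 -0.06707293  0.15272176] [ 0.54976663 -0.08412001  0.14760432] [ 0.58451626 -0.04961763  0.15622113]
```

Depth puts the ring's top at about 56 mm and its bottom at about 51 mm, so its centre is near z 53.7 and it needs about 16.3 mm of lift. The leg axis is at about (0.567, -0.067), the stand yaw is -0.226 and the lever is at about 1.0 rad. I'll move above the head now.

Emit:
play_rows(rows=[[[0,0,0],[27,-21.7,0],0],[[0,0,0],[27,-21.7,0],0],[[0,0,0],[27,-21.7,0],0],[[0,0,0],[27,-21.7,0],0],[[0,0,0],[27,-21.7,0],0],[[0,0,0],[27,-21.7,0],0],[[0,0,0],[27,-21.7,0],0],[[0,0,0],[27,-21.7,0],0],[[0,0,0],[27,-21.7,0],0],[[0,0,0],[27,-21.7,0],0],[[0,0,0],[27,-21.7,0],0],[[0,0,0],[27,-21.7,0],0]])

```text
t: 2.3
tcp_pos: [0.3978, -0.2822, 0.2396]
tool_rot: [0.994, 0.112, 0.0, 0.0]
force: [0.4, -0.9, 0.2]
finger_gap: 1.001
gripper_force: 0.0
```

Emit:
play_rows(rows=[[[0,0,0],[27,-21.7,0],0],[[0,0,0],[27,-21.7,0],0],[[0,0,0],[27,-21.7,0],0],[[0,0,0],[27,-21.7,0],0],[[0,0,0],[27,-21.7,0],0],[[0,0,0],[27,-21.7,0],0],[[0,0,0],[27,-21.7,0],0],[[0,0,0],[0,0,0],0]])

```text
t: 2.97
tcp_pos: [0.5509, -0.0891, 0.2397]
tool_rot: [0.993, 0.114, 0.002, -0.0]
force: [0.5, 0.2, -0.5]
finger_gap: 1.003
gripper_force: 0.0
```

Emit:
play_rows(rows=[[[0,0,-7],[0,0,0],0],[[0,0,-7],[0,0,0],0],[[0,0,-7],[0,0,0],0],[[0,0,-7],[0,0,0],0],[[0,0,-7],[0,0,0],0],[[0,0,-7],[0,0,0],0],[[0,0,-7],[0,0,0],0],[[0,0,-7],[0,0,0],0],[[0,0,-7],[0,0,0],0],[[0,0,-6],[0,0,0],0],[[0,0,0],[0,0,0],0]])

```text
t: 3.88
tcp_pos: [0.5471, -0.094, 0.2394]
tool_rot: [0.755, 0.655, -0.0, 0.0]
force: [-0.4, 0.7, 0.1]
finger_gap: 1.001
gripper_force: 0.0
```

Emit:
play_rows(rows=[[[0,0,0],[29.5,16,20],0],[[0,0,0],[0,0,20],0],[[0,0,0],[0,0,0],0],[[0,0,0],[0,0,0],0]])

```text
t: 4.22
tcp_pos: [0.5664, -0.0665, 0.1985]
tool_rot: [0.756, 0.654, -0.001, -0.001]
force: [-0.6, -0.9, 0.8]
finger_gap: 1.003
gripper_force: 0.0
```

```bash
python3 - <<'E'
from h import *
im,D=snapshot("side"); print(sense()["tcp_pos"],sense()["tool_rot"])
cv2.imwrite("pics/s1.png",cv2.resize(im[150:270,230:340,::-1],None,fx=5,fy=5,interpolation=cv2.INTER_CUBIC))
# blade pts
g=np.array([pt("side",u,v,D[v,u]) for u in range(255,275) for v in range(206,238)])
m=(g[:,2]>.118)&(g[:,2]<.16)&(g[:,1]<-.01); q=g[m]-[.567,-.067,0]
print(m.sum(),q.mean(0),np.hypot(q[:,0],q[:,1]).min(),np.hypot(q[:,0],q[:,1]).max())
k=np.polyfit(q[:,0],q[:,1],1); print(k,np.degrees(np.arctan(k[0]))+180)
E
```

```text
[ 0.56717116 -0.06699222  0.19945087] [ 7.56230121e-01  6.54305613e-01 -3.33729019e-04 -2.40271333e-04]
332 [-0.02644203  0.02345039  0.13997643] 0.012883531226248877 0.05908899588006409
[-1.45446927 -0.01500873] 124.50992405534379
```

View pics/s1.png

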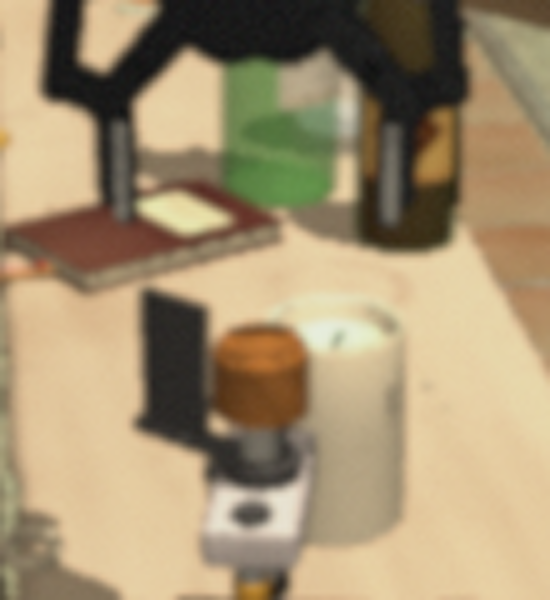

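The fingers straddle the head, at crop u≈117 and 392 with the head at 262. The blade, at (175,370), is just clear of the left finger, so I'll turn 12° more for margin and then descend.

Emit:
play_rows(rows=[[[0,0,-6],[0,0,0],0],[[0,0,-6],[0,0,0],0],[[0,0,0],[0,0,18],0],[[0,0,0],[0,0,18],0],[[0,0,0],[0,0,18],0],[[0,0,0],[0,0,17],0],[[0,0,0],[0,0,0],0],[[0,0,0],[0,0,0],0]])

```text
t: 4.93
tcp_pos: [0.5675, -0.0673, 0.1289]
tool_rot: [0.684, 0.73, -0.0, 0.0]
force: [0.4, 0.2, -0.0]
finger_gap: 1.001
gripper_force: 0.0
```

Emit:
play_rows(rows=[[[0,0,0],[0,0,0],0.3],[[0,0,0],[0,0,0],0.4],[[0,0,0],[0,0,0],0.5],[[0,0,0],[0,0,0],0.6],[[0,0,0],[0,0,0],0.7],[[0,0,0],[0,0,0],0.8],[[0,0,0],[0,0,0],0.8],[[0,0,0],[0,0,0],0.8],[[0,0,0],[0,0,0],0.8],[[0,0,0],[0,0,0],0.8]], grip_force=40)

```text
t: 5.77
tcp_pos: [0.5678, -0.0668, 0.1295]
tool_rot: [0.683, 0.73, 0.0, 0.001]
force: [-1.0, -0.4, 5.5]
finger_gap: 0.41
gripper_force: 39.5
```

Gripped and centred. Now I'll lift 16.3 mm.

```bash
cat > hd.py <<'E'
from h import *
ims=[snapshot("side") for _ in range(4)]
D=np.median([d for _,d in ims],0); im=ims[-1][0]
cv2.imwrite("pics/cur.png",cv2.resize(im[190:280,230:340,::-1],None,fx=6,fy=6,interpolation=cv2.INTER_CUBIC))
g=np.array([[pt("side",u,v,D[v,u]) for u in range(277,288)] for v in range(195,242)])
# head side wall rows: y within 4mm of front; report lowest and highest z per column
for j in range(0,11,2):
    c=g[:,j]; m=(c[:,1]<-.076)&(c[:,1]>-.09)&(c[:,2]>.11); z=c[m,2]; t=c[(c[:,1]>-.074)&(c[:,1]<-.055)&(c[:,2]>.14),2]
    print(277+j,"wall",z.min().round(4) if len(z) else None,z.max().round(4) if len(z) else None,"topface",np.median(t).round(4) if len(t) else None)
s=sense(); print(s["tcp_pos"],s["force"],s["finger_gap"])
E
python3 hd.py
```

```text
277 wall 0.1285 0.2059 topface 0.1535
279 wall 0.127 0.2035 topface 0.1527
281 wall 0.1269 0.2033 topface 0.1518
283 wall 0.1273 0.2031 topface 0.1527
285 wall 0.1263 0.2031 topface 0.1535
287 wall 0.1276 0.2021 topface 0.1541
[ 0.56775585 -0.0667789   0.12949247] [-0.91806222  0.2487438   5.47805303] 0.405447577872878
```

Emit:
play_rows(rows=[[[0,0,0],[0,0,-4],0.8],[[0,0,0],[0,0,-4],0.8],[[0,0,0],[0,0,-4],0.8],[[0,0,0],[0,0,-4.3],0.8],[[0,0,0],[0,0,0],0.8],[[0,0,0],[0,0,0],0.8],[[0,0,0],[0,0,0],0.8],[[0,0,0],[0,0,0],0.8]])

```text
t: 6.63
tcp_pos: [0.5677, -0.0667, 0.1445]
tool_rot: [0.683, 0.73, 0.0, 0.0]
force: [0.4, -1.9, -1.7]
finger_gap: 0.406
gripper_force: 40.2
```

```bash
python3 hd.py
```

```text
277 wall 0.1421 0.1689 topface 0.1683
279 wall 0.1431 0.169 topface 0.1683
281 wall 0.1436 0.169 topface 0.1681
283 wall 0.1434 0.1688 topface 0.1681
285 wall 0.1428 0.1693 topface 0.1684
287 wall 0.1415 0.169 topface 0.1686
[ 0.56765781 -0.0667059   0.1444902 ] [ 2.14869087 -1.24995775 -2.18974934] 0.40178983659874573
```

View pics/cur.png

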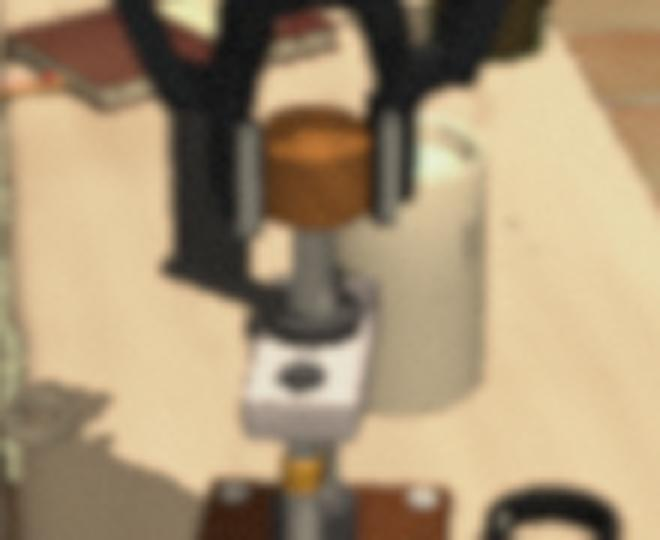

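The head has risen about 15.5 mm with no slip, and the blade is undisturbed behind the left finger. I'll add 0.8 mm, hold, then turn.

Emit:
play_rows(rows=[[[0,0,0],[0,0,-0.8],0.8],[[0,0,0],[0,0,0],0.8],[[0,0,0],[0,0,0],0.8],[[0,0,0],[0,0,0],0.8],[[0,0,0],[0,0,0],0.8]])

```text
t: 7.25
tcp_pos: [0.5677, -0.0667, 0.1455]
tool_rot: [0.683, 0.73, 0.0, 0.0]
force: [2.8, -1.8, -1.6]
finger_gap: 0.406
gripper_force: 40.2
```

Emit:
play_rows(rows=[[[0,0,6],[0,0,0],0.8],[[0,0,6],[0,0,0],0.8],[[0,0,6],[0,0,0],0.8],[[0,0,6],[0,0,0],0.8],[[0,0,6],[0,0,0],0.8],[[0,0,6],[0,0,0],0.8],[[0,0,6],[0,0,0],0.8],[[0,0,6],[0,0,0],0.8],[[0,0,6],[0,0,0],0.8],[[0,0,6],[0,0,0],0.8],[[0,0,6],[0,0,0],0.8],[[0,0,6],[0,0,0],0.8]])

```text
t: 8.25
tcp_pos: [0.5658, -0.0657, 0.1452]
tool_rot: [0.982, 0.187, -0.002, -0.001]
force: [-0.6, 0.2, -1.4]
finger_gap: 0.403
gripper_force: 41.2
```

Emit:
play_rows(rows=[[[0,0,0],[0,0,0],0.8],[[0,0,0],[0,0,0],0.8]])

```text
t: 8.42
tcp_pos: [0.566, -0.0657, 0.145]
tool_rot: [0.982, 0.191, -0.001, -0.001]
force: [-1.7, 1.0, -1.9]
finger_gap: 0.401
gripper_force: 40.2
```

```bash
python3 hd.py; python3 -c "
from h import *
print(sense()['ft_torque'])
T=np.median([snapshot('top')[1] for _ in range(3)],0); im=snapshot('top')[0]
cv2.imwrite('pics/t2.png',cv2.resize(im[190:280,290:400,::-1],None,fx=6,fy=6,interpolation=cv2.INTER_CUBIC))
a=cv2.imread('pics/cur.png');b=cv2.imread('pics/t2.png');cv2.imwrite('pics/both.png',cv2.resize(np.hstack([a,b]),(800,327)))"
```

```text
277 wall 0.1425 0.2081 topface 0.1691
279 wall 0.143 0.1981 topface 0.168
281 wall 0.1523 0.1523 topface None
283 wall 0.1695 0.2066 topface None
285 wall 0.138 0.2063 topface None
287 wall 0.1374 0.1392 topface None
[ 0.56601675 -0.06576017  0.14490528] [-2.71993734  1.59795415 -2.28240117] 0.4028307969765258
[ 0.33406865  0.39691207 -0.00435216]
```

View pics/both.png

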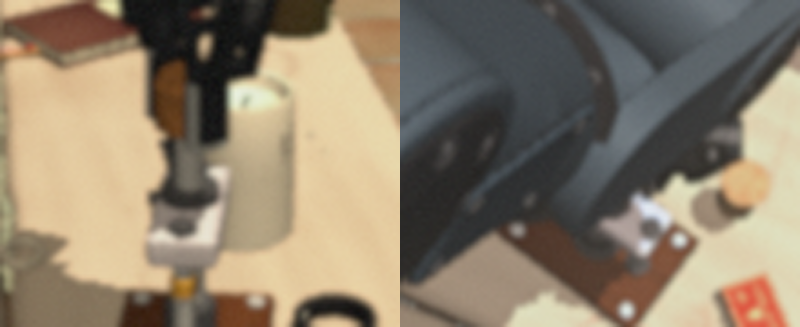

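The hand has turned and the blade is hidden behind the fingers, still slightly short of closed by geometry (about 11°). I'll continue gently, watching torque.

Emit:
play_rows(rows=[[[0,0,3],[0,0,0],0.8],[[0,0,3],[0,0,0],0.8],[[0,0,3],[0,0,0],0.8],[[0,0,0],[0,0,-0.5],0.8],[[0,0,0],[0,0,0],0.8]])

```text
t: 9.23
tcp_pos: [0.5659, -0.0655, 0.1453]
tool_rot: [0.994, 0.112, -0.002, -0.001]
force: [-3.7, 4.4, -1.9]
finger_gap: 0.405
gripper_force: 40.5
```

```bash
cat > st.py <<'E'
from h import *
s=sense(); r=R.from_quat(s["tool_rot"]).as_matrix(); print(s["t"],s["tcp_pos"],"yaw y",np.degrees(np.arctan2(r[1,1],r[0,1])),s["force"],s["ft_torque"],s["tau"][-1],s["q"][-1],s["gripper_force"])
D=np.median([snapshot("side")[1] for _ in range(5)],0)
# lever-arm/blade points beyond the hand, stand frame, z<.135
g=np.array([pt("side",u,v,D[v,u]) for u in range(255,310) for v in range(205,255)])
q=R.from_euler('z',-.226).inv().apply(g-[.567,-.067,0])
for lo,hi in((.104,.114),(.114,.134)):
    m=(q[:,2]>lo)&(q[:,2]<hi)&(q[:,1]>.02)&(q[:,1]<.065)&(abs(q[:,0])<.06); print(lo,m.sum(),(1000*q[m]).round(0).tolist()[:25])
E
python3 st.py
```

```text
9.2333 [ 0.56594663 -0.06552655  0.14534157] yaw y -77.16394425437454 [-3.67040199  4.41227523 -1.87112122] [0.57122578 0.58206583 0.01924701] 0.03633058746345341 1.0343844346764746 40.50908310804516
0.104 0 []
0.114 0 []
```

Emit:
play_rows(rows=[[[0,0,1.5],[0,0,0],0.8],[[0,0,1.5],[0,0,0],0.8],[[0,0,0],[0,0,0],0.8]])

```text
t: 9.73
tcp_pos: [0.5659, -0.0655, 0.1453]
tool_rot: [0.996, 0.085, -0.002, -0.001]
force: [-3.4, 3.4, -2.8]
finger_gap: 0.408
gripper_force: 40.9
```

```bash
python3 st.py|head -1
```

```text
9.7333 [ 0.56589412 -0.06546603  0.14531579] yaw y -80.20761915352732 [-3.4317087   3.40716063 -2.79346855] [0.55818797 0.51741707 0.07278709] 0.16754619777202606 1.0874347740111514 40.90591207961552
```

Emit:
play_rows(rows=[[[0,0,1.5],[0,0,0],0.8],[[0,0,1.5],[0,0,0],0.8],[[0,0,0],[0,0,0],0.8]])

```text
t: 10.23
tcp_pos: [0.5659, -0.0654, 0.1453]
tool_rot: [0.998, 0.059, -0.002, -0.001]
force: [-3.8, 5.1, -2.0]
finger_gap: 0.405
gripper_force: 40.9
```

```bash
python3 st.py|head -1; python3 -c "
from h import *
im=snapshot('side')[0]; t=snapshot('top')[0]
f=lambda i:cv2.resize(i[...,::-1],None,fx=5,fy=5,interpolation=cv2.INTER_CUBIC)
cv2.imwrite('pics/both2.png',np.hstack([f(im[180:270,240:320]),f(t[200:290,310:390])]))"
```

```text
10.2333 [ 0.56588603 -0.0653729   0.14533652] yaw y -83.20774470861349 [-3.75755198  5.10816516 -2.03065867] [0.58738728 0.56371651 0.05100756] 0.16761863138526678 1.1397946116880588 40.903393691405654
```

View pics/both2.png

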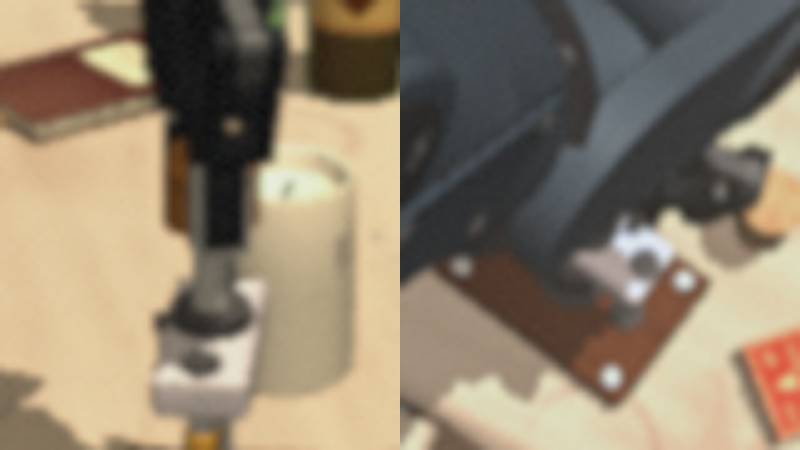

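No clear stop yet, so I'll keep turning in small steps.

Emit:
play_rows(rows=[[[0,0,1.5],[0,0,0],0.8],[[0,0,1.5],[0,0,0],0.8],[[0,0,0],[0,0,0],0.8]])

```text
t: 10.83
tcp_pos: [0.5657, -0.0653, 0.1453]
tool_rot: [0.999, 0.034, -0.002, -0.001]
force: [-4.9, 5.1, -1.6]
finger_gap: 0.405
gripper_force: 43.7
```

```bash
python3 st.py|head -1
```

```text
10.8333 [ 0.5656746  -0.06526422  0.14530028] yaw y -86.15883449804106 [-4.87564094  5.12439819 -1.60889229] [0.69573718 0.66215817 0.2215457 ] 0.3497060760855675 1.191588878149821 43.69459905778058
```

Emit:
play_rows(rows=[[[0,0,1.5],[0,0,0],0.8],[[0,0,1.5],[0,0,0],0.8],[[0,0,0],[0,0,0],0.8]])

```text
t: 11.33
tcp_pos: [0.565, -0.0651, 0.1453]
tool_rot: [1.0, 0.009, -0.003, -0.001]
force: [-4.8, 4.7, -0.0]
finger_gap: 0.412
gripper_force: 51.7
```

```bash
python3 st.py|head -1
```

```text
11.3333 [ 0.56504039 -0.06508972  0.1453034 ] yaw y -89.018051872377 [-4.79677568  4.69259315 -0.02922594] [0.72407494 0.76349474 0.78582594] 0.8473757095634937 1.2423150021810525 51.6902177024167
```

The torque jumped from 0.05 to 0.79 N·m, with the stop reached near -86° tool yaw, which fits the finger geometry. I'll back off slightly to a light press and check the head's rise.

Emit:
play_rows(rows=[[[0,0,-1.3],[0,0,0],0.8],[[0,0,0],[0,0,0],0.8],[[0,0,0],[0,0,0],0.8],[[0,0,0],[0,0,0],0.8]])

```text
t: 11.92
tcp_pos: [0.5654, -0.0652, 0.1453]
tool_rot: [1.0, 0.02, -0.002, -0.001]
force: [-5.0, 4.8, -1.9]
finger_gap: 0.411
gripper_force: 47.9
```

```bash
python3 st.py|head -1; python3 - <<'E'
from h import *
A=np.load("side0.npy"); B=np.median([snapshot("side")[1] for _ in range(6)],0)
def edges(D,u):
    z=[]; 
    for v in range(200,245):
        p=pt("side",u,v,D[v,u])
        if -.090<p[1]<-.072 and .12<p[2]<.18: z.append((v,p[2]))
    return (z[0][0],z[-1][0],round(z[0][1],4),round(z[-1][1],4)) if z else None
for u in range(273,281): print(u,edges(A,u),edges(B,u))
E
```

```text
11.9167 [ 0.56535133 -0.06516712  0.14530672] yaw y -87.72640845295075 [-4.9917975   4.84314775 -1.91998157] [0.67229181 0.70603677 0.46467694] 0.4799594543874264 1.2194633725497297 47.90668531204574
273 (222, 232, np.float64(0.1493), np.float64(0.1299)) (213, 225, np.float64(0.1669), np.float64(0.1435))
274 (220, 233, np.float64(0.1535), np.float64(0.1282)) (212, 226, np.float64(0.1687), np.float64(0.1427))
275 (220, 234, np.float64(0.1535), np.float64(0.1277)) (212, 226, np.float64(0.1689), np.float64(0.1436))
276 (220, 234, np.float64(0.154), np.float64(0.1278)) (213, 229, np.float64(0.1738), np.float64(0.1424))
277 (220, 234, np.float64(0.1551), np.float64(0.1291)) (215, 229, np.float64(0.17), np.float64(0.1426))
278 (220, 235, np.float64(0.1553), np.float64(0.126)) (214, 230, np.float64(0.1718), np.float64(0.1408))
279 (220, 235, np.float64(0.1537), np.float64(0.1267)) (231, 231, np.float64(0.1387), np.float64(0.1387))
280 (220, 235, np.float64(0.1532), np.float64(0.1277)) (230, 235, np.float64(0.1406), np.float64(0.1223))
```

Emit:
play_rows(rows=[[[0,0,0],[0,0,-0.6],0.8],[[0,0,0],[0,0,0],0.8],[[0,0,0],[0,0,0],0.8],[[0,0,0],[0,0,0],0.8],[[0,0,0],[0,0,0],0.8]])

```text
t: 12.88
tcp_pos: [0.5653, -0.0652, 0.1454]
tool_rot: [1.0, 0.02, -0.003, -0.001]
force: [-2.8, 4.6, -3.8]
finger_gap: 0.409
gripper_force: 47.6
```

```bash
python3 -c "
from station import *
print(sign_off())"
```

```text
the job is handed in; nothing more can be done
None
```

I handed the job in at about 13 s, still gripping the head: the leg is raised about 16 mm, against a measured need of about 16.3 mm, and the lever is pushed against what I take to be its closed stop. Ring and blade were both hidden from the cameras at the end, so ring height is inferred from the head's rise and closure from the torque jump; sign_off gave no verdict.

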